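# Make up two filtration kits in their compartment trays

## Task

Make up the two filtration kits from the stock on the bench: the three-place tray gets, counting from its tab end, the large rubber bung, then the porcelain crucible, then the slim brown bottle; the two-place tray gets, from its tab end, the small rubber bung and then the squat brown jar. Stand each thing upright, the way up it stands now and flat on the floor of its own compartment, and let go of it. Leave the glass beaker and the white bottle where they are.

Things in the scene. Friction and masses are not known exactly. Their poses are not given: they have to be found in the camera images.
- tray3: White tray, cannot slide, 82 mm wide (y), three compartments 70 mm square in a row along x, centres at x = -76 (tab end), 0, 76 mm, y = 0. Floors 4 mm, ribs (6 mm thick) 11 mm above the bench: keep fingertips 10 mm above the underside of what they hold to clear them. Tab (26 x 40 mm, black dot) at its -x end, towards the robot within 0.3 rad. Origin at bench height under the centre of the row, z up.
- tray2: White tray, cannot slide, 82 mm wide (y), two compartments 70 mm square in a row along x, centres at x = -38 (tab end), 38 mm, y = 0. Floors 4 mm, ribs (6 mm thick) 11 mm above the bench: keep fingertips 10 mm above the underside of what they hold to clear them. Tab (26 x 40 mm, black dot) at its -x end, away from the robot within 0.3 rad. Origin at bench height under the centre of the row, z up.
- large_bung: Large solid red-brown rubber bung, 46 mm tall, tapered, 54 mm across the top and 47 mm at the foot, a black 10 mm dot (hole) in the top; about 110 g. Origin at the centre of its underside, z axis up; stands upright on the bench at the start. 
- small_bung: Small solid red-brown rubber bung, 36 mm tall, tapered, 38 mm across the top and 32 mm at the foot, a black 10 mm dot (hole) in the top; about 40 g. Origin at the centre of its underside, z axis up; stands upright on the bench at the start. 
- crucible: White porcelain filter crucible: a plain open cup, 46 mm tall and 46 mm across the rim, 37 mm across the foot, wall 3 mm; about 50 g. Origin at the centre of its underside, z axis up; stands upright on the bench at the start. 
- tall_bottle: Slim brown glass bottle with paper label and black cap: body 40 mm across and 55 mm tall, cap 28 mm across, 82 mm tall in all; about 100 g. Origin at the centre of its underside, z axis up; stands upright on the bench at the start. 
- squat_jar: Squat brown glass jar with paper label and wide black lid: a straight cylinder 50 mm across and 50 mm tall; about 100 g. Origin at the centre of its underside, z axis up; stands upright on the bench at the start. 
- beaker: Bystander: empty clear glass beaker, 62 mm across the rim, 70 mm tall, among the stock. Origin at the centre of its underside, z axis up; stands upright on the bench at the start. 
- white_bottle: Bystander: white plastic bottle with a red cap, 48 mm across, 81 mm tall, among the stock. Origin at the centre of its underside, z axis up; stands upright on the bench at the start. 
There are look-alikes about, which are no part of the job. Leave any purple look-alike of the crucible alone. Leave any blue or green look-alike of the small_bung alone.

How it is judged:
At the end, for the whole second after the job is handed in: Each thing stands in its own compartment, flat on its floor (underside 1-7 mm above the bench, tilt under 0.1 rad), released, at rest, its centre along each tray axis off the compartment's by under 15 mm (large bung), 17 (slim bottle, crucible), 20 (small bung), 13 (squat jar) (x of large_bung in the frame of tray3 between -0.091 and -0.061 m and y of large_bung in the frame of tray3 between -0.015 and 0.015 m and z of large_bung in the frame of tray3 between 0.001 and 0.007 m and angle between each of large_bung, crucible, tall_bottle, small_bung, squat_jar's own z axis and vertical below 0.1 rad and linear speed of each of large_bung, crucible, tall_bottle, small_bung, squat_jar below 0.02 m/s and x of crucible in the frame of tray3 between -0.017 and 0.017 m and y of crucible in the frame of tray3 between -0.017 and 0.017 m and z of crucible in the frame of tray3 between 0.001 and 0.007 m and x of tall_bottle in the frame of tray3 between 0.059 and 0.093 m and y of tall_bottle in the frame of tray3 between -0.017 and 0.017 m and z of tall_bottle in the frame of tray3 between 0.001 and 0.007 m and x of small_bung in the frame of tray2 between -0.058 and -0.018 m and y of small_bung in the frame of tray2 between -0.02 and 0.02 m and z of small_bung in the frame of tray2 between 0.001 and 0.007 m and x of squat_jar in the frame of tray2 between 0.025 and 0.051 m and y of squat_jar in the frame of tray2 between -0.013 and 0.013 m and z of squat_jar in the frame of tray2 between 0.001 and 0.007 m); the robot touches nothing.
It fails at once if the beaker is shifted by more than 30 mm or knocked over (distance of beaker from where it was at the start of the episode above 0.03 m or angle between beaker's own z axis and vertical above 0.5 rad).
It fails at once if the white bottle is shifted by more than 30 mm or knocked over (distance of white_bottle from where it was at the start of the episode above 0.03 m or angle between white_bottle's own z axis and vertical above 0.5 rad).
It also fails if it takes over 122 s, if anything falls off the work surface, if the arm or the gripper's body presses on something with over 40 N, if the wrist force passes 120 N, or if a joint passes its speed limit or range.

## Robot

A 6-joint arm with a two-finger parallel gripper is mounted at the origin on the work surface. World frame = base frame: x ahead of the robot, y to its left, z up, the work surface at z = 0. Lengths are in m, angles in rad, forces in N, time in s.
With the tool pointing down it reaches from about 0.275 to 0.85 m from the base axis. Payload 19 kg.
Tool frame: the origin (TCP) lies on the centre line of the jaws, within the pads' length; the fingertips stand 11 mm ahead of it and the grasp point (between the pads) lies 8 mm behind it; z points along the fingers, y is the direction in which the jaws open and shut (so a half turn about z gives the same grasp; the last joint's range is limited). The gripper opens to 85 mm and grips with 20 to 120 N. Pads are 22 mm wide; open, the fingers measure 114 mm over their backs; the gripper's body (76 mm by 85 mm) begins 54 mm behind the grasp point. The pads swing forward as they close: fully open they stand 13 mm farther back than shut.
Start: joints at [1.029, 0.15, 1.437, -0, 1.554, -0.134], TCP at [0.228, 0.528, 0.242] pointing down, gripper open.
Joint ranges: [-2.8, 2.8], [-0.68, 2.1], [0.12, 2.68], [-1.39, 4.53], [0.16, 2.79], [-2.81, 2.81]. Speed limits (rad/s): [1.89, 1.89, 2.22, 3.01, 3.01, 3.01].

## Interface

Orientations are given as a rotation vector (axis times angle).
In Python, from cell import arm gives the robot as it stands.
- The arm moves only by the tool move_arm, never from a script. Its argument "commands" is a list of rows, each an object with "offset": the shift along the tool's x, y, z in m, a list of three; "angular": the turn, a rotation vector about the tool's x, y, z in degrees, a list of three; "claw": the opening, from -1 (shut) to 1 (fully open), so that 0 is half open. A call has 1 to 5 rows; each row is the pose to reach, as a shift and turn from the pose commanded when the call began, along the tool's axes at that moment; what a row does not reach only later rows make up. A row lasts 1/12 s, in which the tool goes at most 41.7 mm and 7.16 degrees, less where a joint would pass 70% of its speed; a pose out of reach is approached as far as the arm can. A call with a gripper value outside its range is refused whole. The fingers move at their own pace and stop on an object; "grip_force" is the grip in N (left out, the last holds). Time passes only in rows, so rows that repeat a pose let the fingers close. It gives the time, the measured TCP pose, the force and the opening at its end, in the units of the state.
- arm.state(): the state, without advancing time (a new reading comes with each control period).
- arm.read_camera(name): name is "scene" or "top"; returns (picture, depth): 384x512x3 uint8, blue, green, red; 384x512 float32, m along the optical axis (not along the pixel's ray), 0 where there is no reading.
- arm.calibration(name): a dict with "fx", "fy", "cx", "cy" (pixels), "dist_coeffs" ([k1, k2, p1, p2, k3] as OpenCV has them; the pictures are not rectified), "origin" and "orientation" of the camera in the world. Camera axes: x right, y down, z forward; pixel columns grow to the right and rows downward; lengths in m; the calibration is good to about 2 mm. A picture is of the moment at which its call begins. calibration takes no time and is no camera call.
- arm.close_job(): hands the job in, once; it reports no verdict.
The state is a dict: "time": time; "joint_pos": joint angles; "dq": joint speeds; "tau": joint torques, N m; "eef_pos": TCP position; "ee_rot": TCP orientation; "ft_force": force on the tool from outside, world axes, zero at the start; "ft_torque": the same for the moment, N m; "grip_width": finger opening in m.
Only numpy, scipy, OpenCV 4.12 (cv2) and the standard library are available. Lean on these libraries where they do the work, as an engineer would, in place of code of your own. Each camera call takes 0.05 s, during which the arm holds its last target.

## Working session

There is one attempt and no reset: what is moved stays moved. The work goes in short steps, Python scripts to look and compute and a tool call to move; the robot and the scene stay as the last step left them, time stands still between calls to the robot, and variables do not carry over. Pictures are saved under pics/ and viewed, and the job is handed in when it is done.

Besides the shell and the picture viewer there is one more tool, called after "Call:" as name(argument=value, ...), one argument or row to a line, values as JSON. move_arm: Moves the arm, as the interface text tells. Its arguments: {"type":"object","properties":{"commands":{"type":"array","items":{"type":"object","properties":{"offset":{"type":"array","items":{"type":"number"}},"angular":{"type":"array","items":{"type":"number"}},"claw":{"type":"number"}}}},"grip_force":{"type":"number"}},"required":["commands"]}

```bash
ls; mkdir -p pics
python3 - <<'E'
from cell import arm
import cv2,numpy as np
for n in("top","scene"):
    p,d=arm.read_camera(n); cv2.imwrite(f"pics/{n}0.png",p); np.savez(f"{n}0.npz",p=p,d=d); print(n,arm.calibration(n))
print(arm.state())
E
```

```text
pics
top {'fx': 440.21051473420556, 'fy': 440.21051473420556, 'cx': 257.5944158803536, 'cy': 201.19174077266, 'dist_coeffs': array([-0.04267588,  0.        ,  0.        ,  0.        ,  0.        ]), 'origin': array([0.27743168, 0.04125219, 1.27456239]), 'orientation': array([-2.13493842,  2.11998975, -0.23559876])}
scene {'fx': 454.8523093652236, 'fy': 454.8523093652236, 'cx': 259.67424148592005, 'cy': 186.91668925989987, 'dist_coeffs': array([-0.00185887,  0.        ,  0.        ,  0.        ,  0.        ]), 'origin': array([0.91611817, 0.67931701, 0.81610226]), 'orientation': array([-0.70082188, -2.65512068,  1.08086563])}
{'time': 0.1, 'joint_pos': array([ 1.02900562e+00,  1.50923251e-01,  1.43791373e+00, -3.17555428e-06,
        1.55379052e+00, -1.33954564e-01]), 'dq': array([ 0.00049917, -0.0017467 , -0.00077893, -0.0017974 , -0.00226038,
        0.00019186]), 'tau': array([ 5.71890268e-03, -7.14379478e+01, -5.71796966e+01, -6.59005309e-05,
        7.08854539e-03, -8.16352417e-05]), 'eef_pos': array([0.22795426, 0.52767585, 0.24176959]), 'ee_rot': array([-6.36127890e-01, -3.07616758e+00,  1.53511736e-03]), 'ft_force': array([ 0.47589392,  0.01816671, -0.48390705]), 'ft_torque': array([ 0.01312533,  0.04429546, -0.03921918]), 'grip_width': 0.08497631164324287}
```

View pics/top0.png

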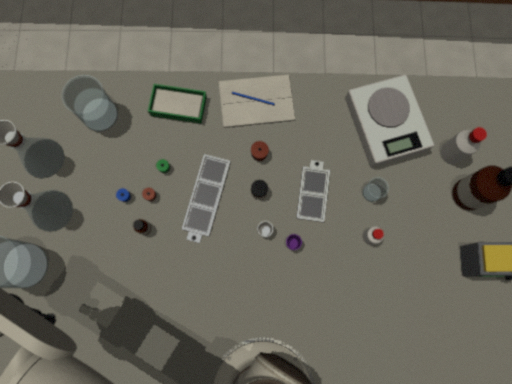

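View pics/scene0.png

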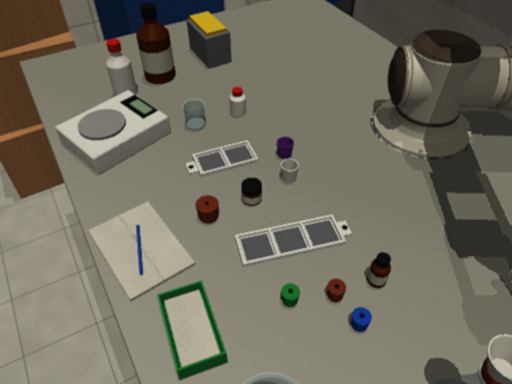

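```bash
cat > h.py <<'E'
import cv2,numpy as np
from cell import arm
from scipy.spatial.transform import Rotation as R
def rays(c,px):
    K=np.array([[c['fx'],0,c['cx']],[0,c['fy'],c['cy']],[0,0,1.]])
    u=cv2.undistortPoints(np.array(px,float).reshape(-1,1,2),K,c['dist_coeffs']).reshape(-1,2)
    return np.c_[u,np.ones(len(u))]
def plane(n,px,z):
    c=arm.calibration(n); r=rays(c,px)@R.from_rotvec(c['orientation']).as_matrix().T
    o=c['origin']; return o+r*((z-o[2])/r[:,2])[:,None]
def cloud(n,d):
    c=arm.calibration(n); v,u=np.mgrid[:384,:512]
    r=rays(c,np.c_[u.ravel(),v.ravel()])*d.reshape(-1,1)
    return (r@R.from_rotvec(c['orientation']).as_matrix().T+c['origin']).reshape(384,512,3)
def load(n,k=0):
    f=np.load(f"{n}{k}.npz"); return f['p'],f['d']
E
python3 - <<'E'
from h import *
p,d=load("top"); P=cloud("top",d)
print(np.median(P[60:70,230:300,2]),[np.round(np.median(P[v-2:v+3,u-2:u+3].reshape(-1,3),0),3) for u,v in[(235,190),(285,190),(230,250),(330,240)]])
q=cv2.resize(p[130:260,100:400],None,fx=2.6,fy=2.6,interpolation=cv2.INTER_CUBIC);cv2.imwrite("pics/t1.png",q)
for n,(u,v) in dict(lb=(260,150),jar=(260,189),cru=(266,230),pur=(293,242),sb=(149,194),tb=(141,227),bk=(375,190),wb=(375,236),blue=(123,195),green=(163,166)).items():
    S=P[v-17:v+18,u-17:u+18].reshape(-1,3); zz=S[:,2]; m=(zz>.012)&(zz<.12)
    h=np.percentile(zz[m],97) if m.sum() else 0
    t=m&(zz>h-.006); print(n,m.sum(),round(h,4),t.sum(),np.round((S[t].min(0)+S[t].max(0))/2,4)[:2],np.round(S[t].mean(0),4)[:2],np.round(np.ptp(S[t],0),3)[:2])
E
```

```text
-0.7492862061107091 [array([0.566, 0.08 , 0.   ]), array([ 0.567, -0.069, -0.001]), array([ 0.389,  0.092, -0.001]), array([ 0.42 , -0.199, -0.001])]
lb 285 0.0497 201 [0.6786 0.009 ] [0.6791 0.0088] [0.052 0.05 ]
jar 270 0.0531 197 [0.5616 0.0099] [0.5623 0.0102] [0.048 0.046]
cru 102 0.0486 48 [ 0.4459 -0.0061] [ 0.4443 -0.0056] [0.043 0.042]
pur 112 0.0486 51 [ 0.4086 -0.0875] [ 0.4094 -0.0874] [0.045 0.043]
sb 143 0.04 88 [0.5456 0.3285] [0.5457 0.3294] [0.033 0.035]
tb 197 0.0838 64 [0.449  0.3421] [0.4486 0.3411] [0.025 0.025]
bk 339 0.0721 77 [ 0.5635 -0.3272] [ 0.5644 -0.3301] [0.059 0.06 ]
wb 290 0.0833 85 [ 0.4281 -0.3182] [ 0.4287 -0.3178] [0.028 0.029]
blue 152 0.039 105 [0.5422 0.4014] [0.5426 0.4026] [0.033 0.038]
green 142 0.0395 99 [0.6308 0.2925] [0.631  0.2932] [0.037 0.035]
```

View pics/t1.png

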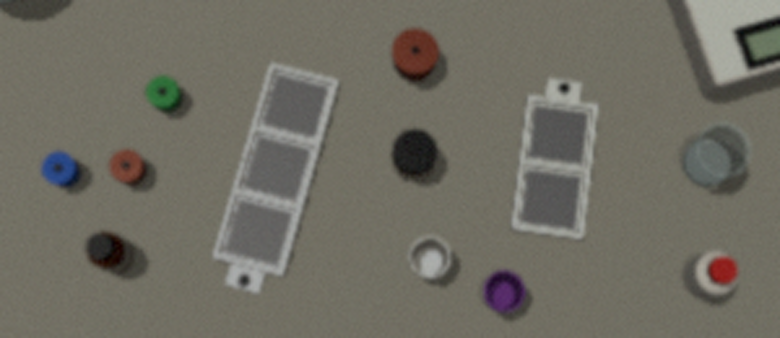

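```bash
cat >> h.py <<'E'
def trays(p,n="top"):
    out={}
    g=cv2.cvtColor(p,cv2.COLOR_BGR2GRAY)
    return g
E
python3 - <<'E'
from h import *
p,d=load("top"); g=cv2.cvtColor(p,cv2.COLOR_BGR2GRAY)
print(g[196,190:225],g[190,280:290])
for nm,(x0,x1,y0,y1) in dict(t3=(180,234,150,245),t2=(294,334,158,226)).items():
    roi=np.zeros_like(g); roi[y0:y1,x0:x1]=1
    for th in(125,140,155):
        m=((g>th)&(roi>0)).astype(np.uint8)
        if m.sum()<100: continue
        cs,h=cv2.findContours(m,cv2.RETR_CCOMP,cv2.CHAIN_APPROX_NONE)
        i=max(range(len(cs)),key=lambda i:cv2.contourArea(cs[i]))
        print(nm,th,cv2.contourArea(cs[i]))
        # holes
        for j,c in enumerate(cs):
            if h[0][j][3]==i:
                a=cv2.contourArea(c)
                if a<6: continue
                W=plane("top",c.reshape(-1,2),.008)[:,:2].astype(np.float32)*1000
                (cx,cy),(w,hh),an=cv2.minAreaRect(W)
                print("  hole",a,round(cx,1),round(cy,1),round(w,1),round(hh,1),round(an,1))
        W=plane("top",cs[i].reshape(-1,2),.011)[:,:2].astype(np.float32)*1000
        r=cv2.minAreaRect(W);print("  rect",np.round(r[0],1),np.round(r[1],1),round(r[2],1))
E
```

```text
[121 145 154 133 134 120 107  99  99  96 100 101  97  96 100  95  97  96
  98  96  95  96  96  97 100 101 111 144 161 153 105  83 102 110 112] [108 114 109 109 110 111 111 108 110 111]
t3 125 2211.0
  hole 482.0 478.1 185.8 71.7 65.3 76.3
  hole 479.5 552.8 166.8 71.7 69.0 74.9
  hole 479.0 626.5 147.5 72.2 70.3 75.6
  rect [540.1 168.6] [ 83.  261.6] 75.6
t3 140 1537.5
  hole 570.5 479.5 185.3 74.0 72.5 75.8
  hole 557.0 626.8 147.6 74.5 76.5 76.3
  rect [539.7 168.2] [ 80.4 257.1] 75.6
t3 155 60.0
  rect [429.6 190.7] [42.5 30. ] 74.6
t2 125 1454.5
  hole 483.5 519.9 -144.1 70.2 71.8 82.2
  hole 468.5 593.4 -154.0 70.7 68.7 82.3
  rect [ 568.  -152.2] [ 81.8 182. ] 82.3
t2 140 1398.0
  hole 559.0 519.7 -146.2 75.8 73.5 82.2
  hole 551.5 595.2 -156.6 76.0 73.9 82.3
  rect [ 567.5 -152.4] [ 80.8 180.3] 82.2
t2 155 42.0
  rect [ 642.6 -162.7] [35.1 22.8] 83.3
```

```bash
cat > go.py <<'E'
import sys
from h import *
# go.py x y z [jaw_deg]  (mm) 
s=arm.state(); M=R.from_rotvec(s['ee_rot']).as_matrix(); p=s['eef_pos']*1000
jaw=np.degrees(np.arctan2(M[1,1],M[0,1]))
a=[float(v) for v in sys.argv[1:]]
print("t",round(s['time'],2),"tcp",np.round(p,1),"jaw",round(jaw,1),"tilt",round(np.degrees(np.arccos(-M[2,2])),2),"w",round(s['grip_width']*1000,1),"F",np.round(s['ft_force'],1),"q",np.round(s['joint_pos'],2))
if a:
    print("offset mm",np.round(M.T@(np.array(a[:3])-p),1))
if len(a)>3:
    dj=(a[3]-jaw+90)%180-90; print("turn about tool z:",round(-dj,1),"(world",round(dj,1),")")
E
python3 go.py 545.5 329 180 77
```

```text
t 0.1 tcp [228.  527.7 241.8] jaw 66.6 tilt 0.06 w 85.0 F [ 0.5  0.  -0.5] q [ 1.03  0.15  1.44 -0.    1.55 -0.13]
offset mm [-370.3  -56.4   61.8]
turn about tool z: -10.4 (world 10.4 )
```

Call:
move_arm(
  commands=[
    {"offset":[-0.19,-0.03,0],"claw":0.36},
    {"offset":[-0.19,-0.03,0],"claw":0.36},
    {"offset":[-0.19,-0.03,0],"claw":0.36},
    {"offset":[-0.19,-0.03,0],"claw":0.36},
    {"offset":[-0.19,-0.03,0],"claw":0.36},
  ],
  grip_force=50,
)

```text
schema error: expected keys offset, angular, claw
```

Call:
move_arm(
  commands=[
    {"offset":[-0.18,-0.026,0.05],"claw":0.36},
    {"offset":[-0.18,-0.026,0.05],"claw":0.36},
    {"offset":[-0.18,-0.026,0.05],"claw":0.36},
    {"offset":[-0.18,-0.026,0.05],"claw":0.36},
    {"offset":[-0.18,-0.026,0.05],"claw":0.36},
  ],
)

```text
schema error: expected keys offset, angular, claw
```

```bash
python3 go.py 545.5 329 60
```

```text
t 0.1 tcp [228.  527.7 241.8] jaw 66.6 tilt 0.06 w 85.0 F [ 0.5  0.  -0.5] q [ 1.03  0.15  1.44 -0.    1.55 -0.13]
offset mm [-370.3  -56.2  181.8]
```

Call:
move_arm(
  commands=[
    {"offset":[-0.19,-0.03,0],"angular":[0,0,0],"claw":0.36},
    {"offset":[-0.19,-0.03,0],"angular":[0,0,0],"claw":0.36},
    {"offset":[-0.19,-0.03,0],"angular":[0,0,0],"claw":0.36},
    {"offset":[-0.19,-0.03,0],"angular":[0,0,0],"claw":0.36},
    {"offset":[-0.19,-0.03,0],"angular":[0,0,0],"claw":0.36},
  ],
  grip_force=50,
)

```text
time: 0.52
eef_pos: [0.3931, 0.4226, 0.2419]
ee_rot: [0.638, 3.076, -0.001]
ft_force: [0.6, 0.7, 1.3]
grip_width: 0.0583
```

```bash
python3 go.py 545.5 329 100
```

```text
t 0.52 tcp [393.1 422.6 241.9] jaw 66.6 tilt 0.05 w 58.3 F [0.6 0.7 1.3] q [ 0.69  0.16  1.43 -0.    1.55 -0.47]
offset mm [-177.   -25.2  142. ]
```

Call:
move_arm(
  commands=[
    {"offset":[-0.178,-0.026,0.08],"angular":[0,0,0],"claw":0.36},
    {"offset":[-0.178,-0.026,0.08],"angular":[0,0,0],"claw":0.36},
    {"offset":[-0.178,-0.026,0.08],"angular":[0,0,0],"claw":0.36},
    {"offset":[-0.178,-0.026,0.08],"angular":[0,0,0],"claw":0.36},
    {"offset":[-0.178,-0.026,0.08],"angular":[0,0,0],"claw":0.36},
  ],
)

```text
time: 0.93
eef_pos: [0.5455, 0.3282, 0.1602]
ee_rot: [-0.638, -3.075, 0.002]
ft_force: [-1.2, 0.7, -0.5]
grip_width: 0.0583
```

```bash
python3 go.py 545.5 329 24
python3 - <<'E'
from h import *
p,d=arm.read_camera("scene"); cv2.imwrite("pics/s1.png",cv2.resize(p[150:384,200:512],None,fx=2.4,fy=2.4))
E
python3 go.py 545.5 329 24
```

```text
t 0.93 tcp [545.5 328.2 160.2] jaw 66.6 tilt 0.1 w 58.3 F [-1.2  0.7 -0.5] q [ 0.42  0.32  1.4  -0.    1.43 -0.74]
offset mm [  0.2   1.  136.2]
t 0.98 tcp [547.8 325.7 157.6] jaw 66.4 tilt 0.25 w 58.0 F [ 1.  -4.8 -3.9] q [ 0.42  0.32  1.4  -0.    1.42 -0.74]
offset mm [  3.3   2.6 133.6]
```

View pics/s1.png

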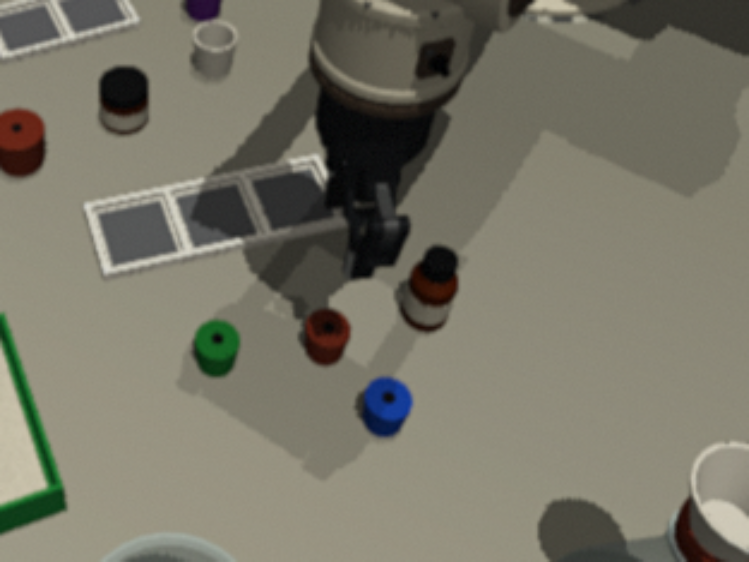

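Call:
move_arm(
  commands=[
    {"offset":[-0.002,0.0,0.04],"angular":[0,0,0],"claw":0.36},
    {"offset":[-0.002,0.0,0.08],"angular":[0,0,0],"claw":0.36},
    {"offset":[-0.002,0.0,0.11],"angular":[0,0,0],"claw":0.36},
    {"offset":[-0.002,0.0,0.11],"angular":[0,0,0],"claw":0.36},
    {"offset":[-0.002,0.0,0.11],"angular":[0,0,0],"claw":0.36},
  ],
)

```text
time: 1.4
eef_pos: [0.5448, 0.3294, 0.0516]
ee_rot: [-0.636, -3.074, 0.003]
ft_force: [1.2, -0.7, 1.9]
grip_width: 0.0581
```

```bash
python3 go.py 545.5 329 24
```

```text
t 1.4 tcp [544.8 329.4  51.6] jaw 66.6 tilt 0.17 w 58.1 F [ 1.2 -0.7  1.9] q [ 0.42  0.4   1.52 -0.    1.23 -0.74]
offset mm [-0.8 -0.1 27.6]
```

Well aligned. Lower the rest, then close.

Call:
move_arm(
  commands=[
    {"offset":[0,0,0.027],"angular":[0,0,0],"claw":0.36},
    {"offset":[0,0,0.027],"angular":[0,0,0],"claw":0.36},
    {"offset":[0,0,0.027],"angular":[0,0,0],"claw":-1},
    {"offset":[0,0,0.027],"angular":[0,0,0],"claw":-1},
    {"offset":[0,0,0.027],"angular":[0,0,0],"claw":-1},
  ],
)

```text
time: 1.82
eef_pos: [0.5464, 0.3302, 0.028]
ee_rot: [0.635, 3.074, 0.003]
ft_force: [-0.7, 0.1, 6.3]
grip_width: 0.035
```

Call:
move_arm(
  commands=[
    {"offset":[0,0,0],"angular":[0,0,0],"claw":-1},
    {"offset":[0,0,0],"angular":[0,0,0],"claw":-1},
    {"offset":[0,0,-0.02],"angular":[0,0,0],"claw":-1},
    {"offset":[0,0,-0.05],"angular":[0,0,0],"claw":-1},
    {"offset":[0,0,-0.08],"angular":[0,0,0],"claw":-1},
  ],
)

```text
time: 2.23
eef_pos: [0.5453, 0.3296, 0.1075]
ee_rot: [0.636, 3.077, -0.0]
ft_force: [1.1, 0.5, -0.1]
grip_width: 0.0352
```

```bash
python3 go.py 594 -155 180 77
python3 - <<'E'
from h import *
p,d=arm.read_camera("scene"); cv2.imwrite("pics/s2.png",cv2.resize(p[150:384,200:512],None,fx=2.4,fy=2.4))
E
```

```text
t 2.23 tcp [545.3 329.6 107.5] jaw 66.6 tilt 0.0 w 35.2 F [ 1.1  0.5 -0.1] q [ 0.42  0.35  1.46 -0.    1.33 -0.74]
offset mm [-236.9 -425.6  -72.5]
turn about tool z: -10.4 (world 10.4 )
```

View pics/s2.png

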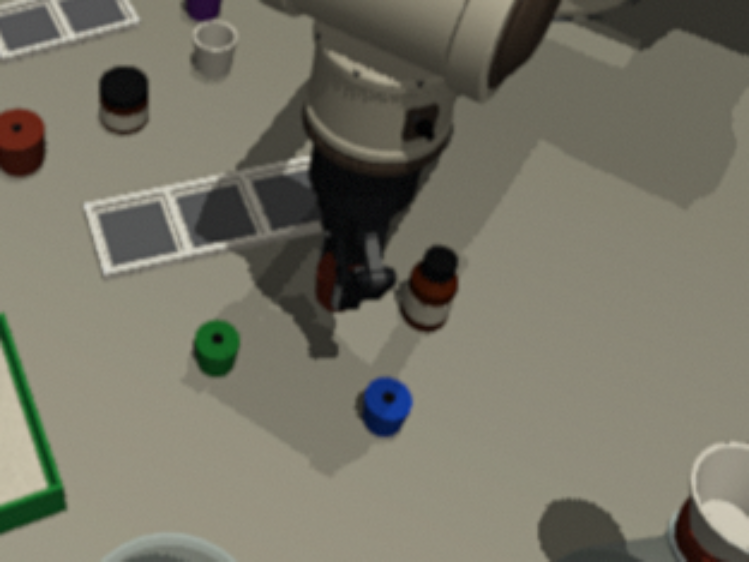

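Call:
move_arm(
  commands=[
    {"offset":[-0.01,-0.018,-0.02],"angular":[0,0,-5],"claw":-1},
    {"offset":[-0.03,-0.053,-0.04],"angular":[0,0,-10],"claw":-1},
    {"offset":[-0.05,-0.088,-0.04],"angular":[0,0,-10.4],"claw":-1},
    {"offset":[-0.07,-0.123,-0.04],"angular":[0,0,-10.4],"claw":-1},
    {"offset":[-0.087,-0.155,-0.04],"angular":[0,0,-10.4],"claw":-1},
  ],
)

```text
time: 2.7
eef_pos: [0.5643, 0.1509, 0.1474]
ee_rot: [0.354, 3.119, 0.001]
ft_force: [0.9, -0.4, 0.2]
grip_width: 0.0348
```

```bash
python3 go.py 594 -155 147 77
```

```text
t 2.7 tcp [564.3 150.9 147.4] jaw 77.1 tilt 0.16 w 34.8 F [ 0.9 -0.4  0.2] q [ 0.13  0.22  1.55 -0.    1.37 -1.22]
offset mm [ -97.5 -291.5    0.5]
turn about tool z: 0.1 (world -0.1 )
```

Call:
move_arm(
  commands=[
    {"offset":[-0.013,-0.038,0],"angular":[0,0,0],"claw":-1},
    {"offset":[-0.026,-0.076,0],"angular":[0,0,0],"claw":-1},
    {"offset":[-0.039,-0.114,0],"angular":[0,0,0],"claw":-1},
    {"offset":[-0.052,-0.152,0],"angular":[0,0,0],"claw":-1},
    {"offset":[-0.062,-0.185,0],"angular":[0,0,0],"claw":-1},
  ],
)

```text
time: 3.12
eef_pos: [0.5831, -0.0439, 0.147]
ee_rot: [0.355, 3.119, -0.001]
ft_force: [1.6, 0.4, -0.5]
grip_width: 0.0351
```

```bash
python3 go.py 594 -155 80 77
```

```text
t 3.12 tcp [583.1 -43.9 147. ] jaw 77.0 tilt 0.13 w 35.1 F [ 1.6  0.4 -0.5] q [-0.21  0.22  1.55 -0.    1.37 -1.55]
offset mm [ -35.5 -105.8   67.2]
turn about tool z: 0.0 (world -0.0 )
```

Call:
move_arm(
  commands=[
    {"offset":[-0.012,-0.036,0],"angular":[0,0,0],"claw":-1},
    {"offset":[-0.024,-0.072,0.01],"angular":[0,0,0],"claw":-1},
    {"offset":[-0.034,-0.105,0.03],"angular":[0,0,0],"claw":-1},
    {"offset":[-0.035,-0.106,0.067],"angular":[0,0,0],"claw":-1},
    {"offset":[-0.035,-0.106,0.067],"angular":[0,0,0],"claw":-1},
  ],
)

```text
time: 3.53
eef_pos: [0.5909, -0.1537, 0.0737]
ee_rot: [-0.358, -3.115, -0.002]
ft_force: [-1.4, 1.8, -2.9]
grip_width: 0.0353
```

Call:
move_arm(
  commands=[
    {"offset":[0,0,0.025],"angular":[0,0,0],"claw":-1},
    {"offset":[0,0,0.025],"angular":[0,0,0],"claw":-1},
    {"offset":[0,0,0.025],"angular":[0,0,0],"claw":-1},
  ],
)

```text
time: 3.78
eef_pos: [0.5931, -0.1517, 0.0546]
ee_rot: [-0.353, -3.121, -0.0]
ft_force: [0.8, -0.0, 1.2]
grip_width: 0.0354
```

```bash
python3 go.py 594 -155 30 77;python3 - <<'E'
from h import *
p,d=arm.read_camera("scene"); cv2.imwrite("pics/s3.png",cv2.resize(p[100:240,120:360],None,fx=3.2,fy=3.2))
E
```

```text
t 3.78 tcp [ 593.1 -151.7   54.6] jaw 77.1 tilt 0.03 w 35.4 F [ 0.8 -0.   1.2] q [-0.38  0.35  1.58  0.    1.21 -1.72]
offset mm [-1.6 -3.  24.6]
turn about tool z: 0.1 (world -0.1 )
```

View pics/s3.png

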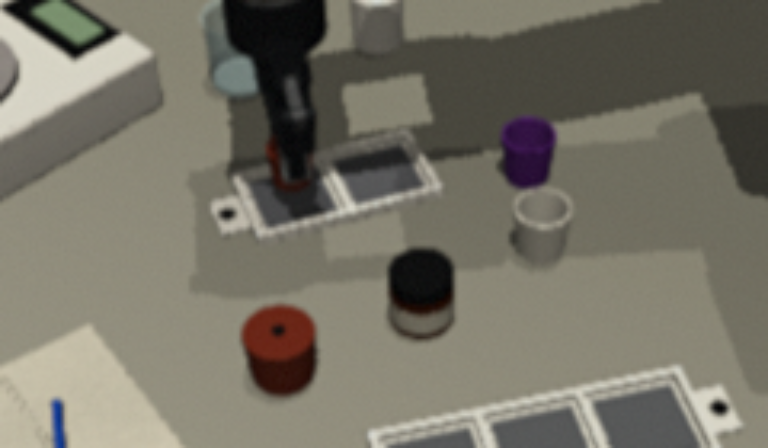

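Call:
move_arm(
  commands=[
    {"offset":[-0.001,-0.003,0.012],"angular":[0,0,0],"claw":-1},
    {"offset":[-0.001,-0.003,0.024],"angular":[0,0,0],"claw":-1},
    {"offset":[-0.001,-0.003,0.025],"angular":[0,0,0],"claw":-1},
    {"offset":[-0.001,-0.003,0.025],"angular":[0,0,0],"claw":-1},
  ],
)

```text
time: 4.17
eef_pos: [0.5942, -0.1559, 0.0288]
ee_rot: [0.354, 3.119, -0.001]
ft_force: [1.9, -2.5, 6.2]
grip_width: 0.035
```

```bash
python3 go.py 594 -155 30 77
```

```text
t 4.17 tcp [ 594.2 -155.9   28.8] jaw 77.0 tilt 0.13 w 35.0 F [ 1.9 -2.5  6.2] q [-0.38  0.38  1.6  -0.    1.16 -1.73]
offset mm [ 0.4  0.8 -1.2]
turn about tool z: 0.0 (world -0.0 )
```

Call:
move_arm(
  commands=[
    {"offset":[0,0,0],"angular":[0,0,0],"claw":0.3},
    {"offset":[0,0,0],"angular":[0,0,0],"claw":0.3},
    {"offset":[0,0,-0.02],"angular":[0,0,0],"claw":0.3},
    {"offset":[0,0,-0.06],"angular":[0,0,0],"claw":0.5},
    {"offset":[0,0,-0.1],"angular":[0,0,0],"claw":1},
  ],
)

```text
time: 4.58
eef_pos: [0.5924, -0.1552, 0.1281]
ee_rot: [-0.354, -3.118, -0.001]
ft_force: [0.8, -0.5, 0.9]
grip_width: 0.0744
```

```bash
python3 go.py 562 10 130 77
```

```text
t 4.58 tcp [ 592.4 -155.2  128.1] jaw 77.0 tilt 0.21 w 74.4 F [ 0.8 -0.5  0.9] q [-0.38  0.29  1.5  -0.    1.35 -1.73]
offset mm [ 66.7 154.1  -1.6]
turn about tool z: 0.0 (world -0.0 )
```

Next the squat jar: move above it.

Call:
move_arm(
  commands=[
    {"offset":[0.014,0.034,0],"angular":[0,0,0],"claw":1},
    {"offset":[0.029,0.068,0],"angular":[0,0,0],"claw":1},
    {"offset":[0.044,0.102,0],"angular":[0,0,0],"claw":1},
    {"offset":[0.059,0.136,0],"angular":[0,0,0],"claw":1},
    {"offset":[0.067,0.154,0],"angular":[0,0,0],"claw":1},
  ],
)

```text
time: 5.0
eef_pos: [0.5615, 0.0128, 0.1282]
ee_rot: [-0.352, -3.121, -0.001]
ft_force: [0.6, -0.5, -0.3]
grip_width: 0.0857
```

Call:
move_arm(
  commands=[
    {"offset":[0,0,0.02],"angular":[0,0,0],"claw":1},
    {"offset":[0,0,0.05],"angular":[0,0,0],"claw":1},
    {"offset":[0,0,0.05],"angular":[0,0,0],"claw":1},
  ],
)

```text
time: 5.25
eef_pos: [0.5602, 0.0103, 0.0737]
ee_rot: [-0.352, -3.115, 0.0]
ft_force: [-0.5, -0.2, -2.7]
grip_width: 0.0852
```

```bash
python3 go.py 562 10 28 77;python3 - <<'E'
from h import *
for n in("scene","top"):
    p,d=arm.read_camera(n); np.savez(f"{n}1.npz",p=p,d=d)
    cv2.imwrite(f"pics/{n}4.png",cv2.resize(p[100:260,120:360],None,fx=3.2,fy=3.2))
E
```

```text
t 5.25 tcp [560.2  10.3  73.7] jaw 77.1 tilt 0.37 w 85.2 F [-0.5 -0.2 -2.7] q [-0.12  0.24  1.69 -0.    1.22 -1.46]
offset mm [-2.1  0.1 45.6]
turn about tool z: 0.1 (world -0.1 )
```

View pics/scene4.png

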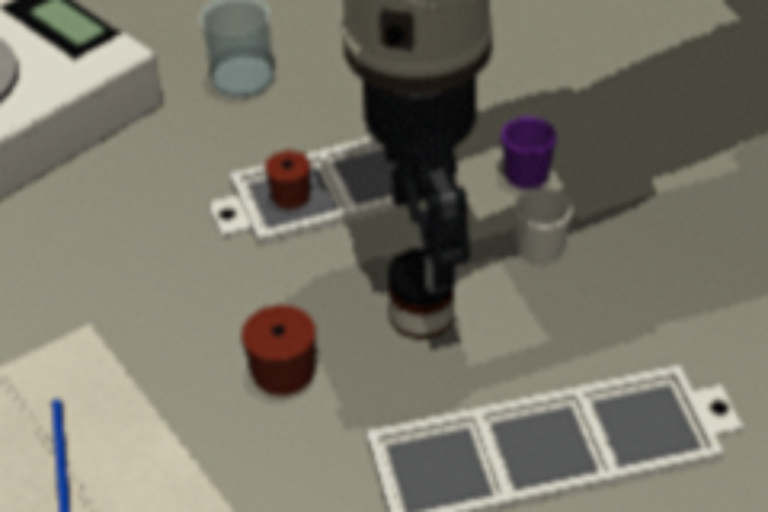

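View pics/top4.png

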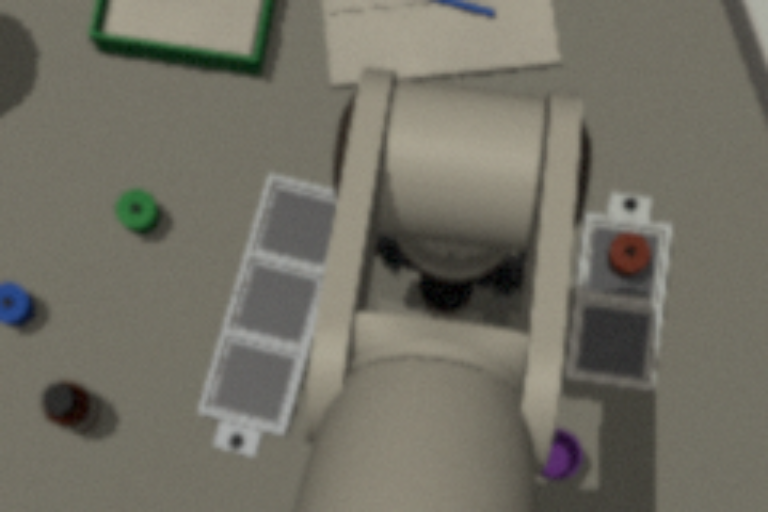

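Call:
move_arm(
  commands=[
    {"offset":[-0.001,0,0.025],"angular":[0,0,0],"claw":1},
    {"offset":[-0.001,0,0.049],"angular":[0,0,0],"claw":1},
    {"offset":[-0.001,0,0.049],"angular":[0,0,0],"claw":1},
    {"offset":[-0.001,0,0.049],"angular":[0,0,0],"claw":-1},
    {"offset":[-0.001,0,0.049],"angular":[0,0,0],"claw":-1},
  ],
)

```text
time: 5.77
eef_pos: [0.5646, 0.009, 0.0314]
ee_rot: [0.355, 3.12, -0.0]
ft_force: [-0.0, -0.2, -0.3]
grip_width: 0.0637
```

Call:
move_arm(
  commands=[
    {"offset":[0,0,0],"angular":[0,0,0],"claw":-1},
    {"offset":[0,0,0],"angular":[0,0,0],"claw":-1},
    {"offset":[0,0,0],"angular":[0,0,0],"claw":-1},
  ],
)

```text
time: 6.02
eef_pos: [0.5647, 0.009, 0.0316]
ee_rot: [0.354, 3.119, -0.0]
ft_force: [-2.8, -2.3, 10.8]
grip_width: 0.0488
```

```bash
python3 go.py 518.5 -145 125 77
```

```text
t 6.02 tcp [564.7   9.   31.6] jaw 77.0 tilt 0.17 w 48.8 F [-2.8 -2.3 10.8] q [-0.12  0.29  1.72 -0.    1.13 -1.46]
offset mm [  10.2 -160.5  -93.5]
turn about tool z: 0.0 (world -0.0 )
```

Call:
move_arm(
  commands=[
    {"offset":[0,0,-0.02],"angular":[0,0,0],"claw":-1},
    {"offset":[0,0,-0.055],"angular":[0,0,0],"claw":-1},
    {"offset":[0.002,-0.03,-0.075],"angular":[0,0,0],"claw":-1},
    {"offset":[0.004,-0.065,-0.08],"angular":[0,0,0],"claw":-1},
    {"offset":[0.006,-0.1,-0.08],"angular":[0,0,0],"claw":-1},
  ],
)

```text
time: 6.43
eef_pos: [0.5361, -0.0878, 0.1129]
ee_rot: [0.351, 3.117, -0.002]
ft_force: [1.3, -0.1, -1.6]
grip_width: 0.0487
```

```bash
python3 go.py 521 -144 112 77
```

```text
t 6.43 tcp [536.1 -87.8 112.9] jaw 77.1 tilt 0.29 w 48.7 F [ 1.3 -0.1 -1.6] q [-0.3   0.16  1.69 -0.    1.28 -1.65]
offset mm [  2.2 -58.1   0.9]
turn about tool z: 0.1 (world -0.1 )
```

Call:
move_arm(
  commands=[
    {"offset":[0.001,-0.03,0],"angular":[0,0,0],"claw":-1},
    {"offset":[0.002,-0.057,0.01],"angular":[0,0,0],"claw":-1},
    {"offset":[0.002,-0.057,0.04],"angular":[0,0,0],"claw":-1},
    {"offset":[0.002,-0.057,0.055],"angular":[0,0,0],"claw":-1},
    {"offset":[0.002,-0.057,0.055],"angular":[0,0,0],"claw":-1},
  ],
)

```text
time: 6.85
eef_pos: [0.5193, -0.1421, 0.0525]
ee_rot: [-0.356, -3.118, -0.001]
ft_force: [-0.9, -0.4, -1.7]
grip_width: 0.0486
```

Call:
move_arm(
  commands=[
    {"offset":[0,0,0],"angular":[0,0,0],"claw":-1},
    {"offset":[0,0,0],"angular":[0,0,0],"claw":-1},
  ],
)

```text
time: 7.02
eef_pos: [0.5214, -0.142, 0.056]
ee_rot: [0.354, 3.12, -0.001]
ft_force: [0.4, 0.1, -0.4]
grip_width: 0.0489
```

```bash
python3 go.py 521 -144 36 77;python3 - <<'E'
from h import *
p,d=arm.read_camera("scene"); cv2.imwrite("pics/s5.png",cv2.resize(p[100:240,120:360],None,fx=3.2,fy=3.2))
E
```

```text
t 7.02 tcp [ 521.4 -142.    56. ] jaw 77.1 tilt 0.12 w 48.9 F [ 0.4  0.1 -0.4] q [-0.41  0.22  1.76 -0.    1.17 -1.75]
offset mm [ 0. -2. 20.]
turn about tool z: 0.1 (world -0.1 )
```

View pics/s5.png

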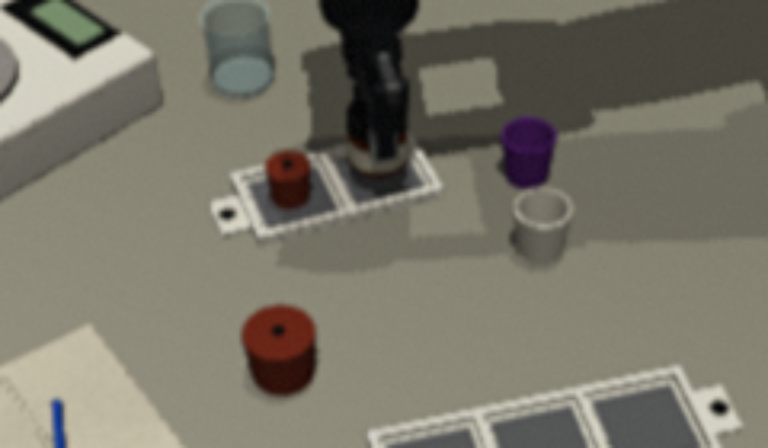

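Call:
move_arm(
  commands=[
    {"offset":[0,-0.002,0.01],"angular":[0,0,0],"claw":-1},
    {"offset":[0,-0.002,0.018],"angular":[0,0,0],"claw":-1},
    {"offset":[0,-0.002,0.02],"angular":[0,0,0],"claw":-1},
    {"offset":[0,-0.002,0.02],"angular":[0,0,0],"claw":-1},
  ],
)

```text
time: 7.4
eef_pos: [0.5206, -0.1441, 0.0348]
ee_rot: [0.354, 3.12, -0.001]
ft_force: [-2.5, -0.5, 12.2]
grip_width: 0.0485
```

```bash
python3 go.py 521 -144 36 77
```

```text
t 7.4 tcp [ 520.6 -144.1   34.8] jaw 77.0 tilt 0.07 w 48.5 F [-2.5 -0.5 12.2] q [-0.41  0.24  1.77 -0.    1.13 -1.76]
offset mm [-0.3  0.2 -1.2]
turn about tool z: 0.0 (world -0.0 )
```

Call:
move_arm(
  commands=[
    {"offset":[0,0,0],"angular":[0,0,0],"claw":0.6},
    {"offset":[0,0,0],"angular":[0,0,0],"claw":0.6},
    {"offset":[0,0,-0.01],"angular":[0,0,0],"claw":0.6},
    {"offset":[0,0,-0.05],"angular":[0,0,0],"claw":0.6},
    {"offset":[0,0,-0.085],"angular":[0,0,0],"claw":0.6},
  ],
)

```text
time: 7.82
eef_pos: [0.5195, -0.1435, 0.1203]
ee_rot: [-0.354, -3.119, -0.001]
ft_force: [0.3, -0.3, 1.4]
grip_width: 0.0683
```

```bash
python3 go.py 679 9 120 77;  python3 go.py 445 -6 120 77
```

```text
t 7.82 tcp [ 519.5 -143.5  120.3] jaw 77.0 tilt 0.14 w 68.3 F [ 0.3 -0.3  1.4] q [-0.41  0.15  1.69 -0.    1.3  -1.76]
offset mm [-121.3  184.4    0. ]
turn about tool z: 0.0 (world -0.0 )
t 7.82 tcp [ 519.5 -143.5  120.3] jaw 77.0 tilt 0.14 w 68.3 F [ 0.3 -0.3  1.4] q [-0.41  0.15  1.69 -0.    1.3  -1.76]
offset mm [103.4 117.3   0.6]
turn about tool z: 0.0 (world -0.0 )
```

Call:
move_arm(
  commands=[
    {"offset":[0.026,0.029,0],"angular":[0,0,0],"claw":0.6},
    {"offset":[0.052,0.058,0],"angular":[0,0,0],"claw":0.6},
    {"offset":[0.078,0.088,0],"angular":[0,0,0],"claw":0.6},
    {"offset":[0.103,0.117,0],"angular":[0,0,0],"claw":0.6},
    {"offset":[0.103,0.117,0.03],"angular":[0,0,0],"claw":0.6},
  ],
)

```text
time: 8.23
eef_pos: [0.4459, -0.003, 0.0939]
ee_rot: [0.35, 3.115, 0.001]
ft_force: [3.2, -0.8, 2.0]
grip_width: 0.0685
```

Call:
move_arm(
  commands=[
    {"offset":[0,0,0.015],"angular":[0,0,0],"claw":0.6},
    {"offset":[0,0,0.015],"angular":[0,0,0],"claw":0.6},
  ],
)

```text
time: 8.4
eef_pos: [0.4445, -0.006, 0.0724]
ee_rot: [-0.352, -3.118, -0.0]
ft_force: [0.2, 0.6, 0.2]
grip_width: 0.0684
```

```bash
python3 go.py 445 -6 28 77;python3 - <<'E'
from h import *
p,d=arm.read_camera("scene"); cv2.imwrite("pics/s6.png",cv2.resize(p[100:240,120:360],None,fx=3.2,fy=3.2))
E
```

```text
t 8.4 tcp [444.5  -6.   72.4] jaw 77.1 tilt 0.19 w 68.4 F [0.2 0.6 0.2] q [-0.19  0.01  1.95 -0.    1.19 -1.53]
offset mm [-0.6  0.1 44.4]
turn about tool z: 0.1 (world -0.1 )
```

View pics/s6.png

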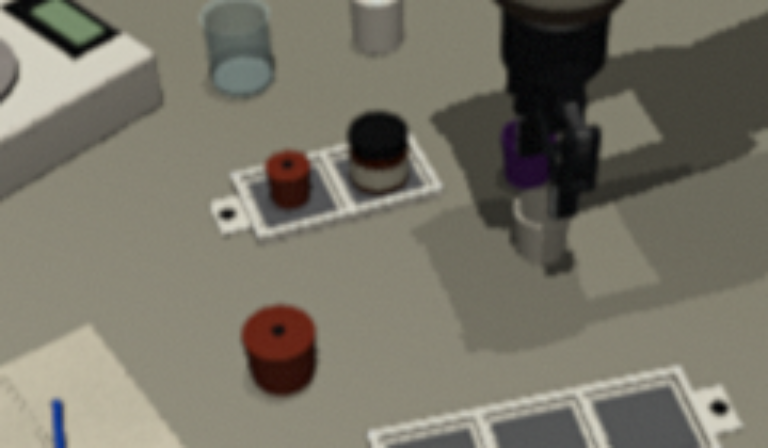

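Call:
move_arm(
  commands=[
    {"offset":[0,0,0.022],"angular":[0,0,0],"claw":0.6},
    {"offset":[0,0,0.043],"angular":[0,0,0],"claw":0.6},
    {"offset":[0,0,0.043],"angular":[0,0,0],"claw":0.6},
    {"offset":[0,0,0.043],"angular":[0,0,0],"claw":-1},
    {"offset":[0,0,0.043],"angular":[0,0,0],"claw":-1},
  ],
  grip_force=35,
)

```text
time: 8.87
eef_pos: [0.4469, -0.0071, 0.0329]
ee_rot: [0.355, 3.12, -0.0]
ft_force: [0.1, 1.7, 6.5]
grip_width: 0.0452
```

Call:
move_arm(
  commands=[
    {"offset":[0,0,0],"angular":[0,0,0],"claw":-1},
    {"offset":[0,0,0],"angular":[0,0,0],"claw":-1},
    {"offset":[0,0,0],"angular":[0,0,0],"claw":-1},
  ],
)

```text
time: 9.12
eef_pos: [0.4472, -0.0071, 0.0332]
ee_rot: [0.355, 3.119, -0.001]
ft_force: [-0.3, 0.3, 7.9]
grip_width: 0.0442
```

```bash
python3 go.py 552.5 166.5 120 77
```

```text
t 9.12 tcp [447.2  -7.1  33.2] jaw 77.0 tilt 0.15 w 44.2 F [-0.3  0.3  7.9] q [-0.19  0.06  1.99 -0.    1.09 -1.53]
offset mm [-63.9 192.8 -86.6]
turn about tool z: 0.0 (world -0.0 )
```

Call:
move_arm(
  commands=[
    {"offset":[0,0,-0.02],"angular":[0,0,0],"claw":-1},
    {"offset":[0,0,-0.05],"angular":[0,0,0],"claw":-1},
    {"offset":[-0.01,0.03,-0.07],"angular":[0,0,0],"claw":-1},
    {"offset":[-0.021,0.065,-0.07],"angular":[0,0,0],"claw":-1},
    {"offset":[-0.033,0.1,-0.07],"angular":[0,0,0],"claw":-1},
  ],
)

```text
time: 9.53
eef_pos: [0.5024, 0.0842, 0.1046]
ee_rot: [0.357, 3.116, 0.001]
ft_force: [0.8, -1.4, -0.2]
grip_width: 0.0444
```

```bash
python3 go.py 553 166.5 60 77
```

```text
t 9.53 tcp [502.4  84.2 104.6] jaw 76.9 tilt 0.28 w 44.4 F [ 0.8 -1.4 -0.2] q [ 0.01  0.1   1.78 -0.    1.26 -1.33]
offset mm [-30.5  91.6  44.8]
turn about tool z: -0.1 (world 0.1 )
```

Call:
move_arm(
  commands=[
    {"offset":[-0.011,0.034,0],"angular":[0,0,0],"claw":-1},
    {"offset":[-0.022,0.068,0],"angular":[0,0,0],"claw":-1},
    {"offset":[-0.031,0.093,0.01],"angular":[0,0,0],"claw":-1},
    {"offset":[-0.031,0.093,0.03],"angular":[0,0,0],"claw":-1},
    {"offset":[-0.031,0.093,0.045],"angular":[0,0,0],"claw":-1},
  ],
)

```text
time: 9.95
eef_pos: [0.5525, 0.1684, 0.0565]
ee_rot: [0.352, 3.121, 0.0]
ft_force: [-0.3, 0.1, -1.5]
grip_width: 0.0442
```

Call:
move_arm(
  commands=[
    {"offset":[0,0,0],"angular":[0,0,0],"claw":-1},
    {"offset":[0,0,0],"angular":[0,0,0],"claw":-1},
  ],
)

```text
time: 10.12
eef_pos: [0.5518, 0.1669, 0.0571]
ee_rot: [-0.355, -3.121, 0.0]
ft_force: [-0.3, -0.0, 0.5]
grip_width: 0.0444
```

```bash
python3 go.py 553.5 166.5 37 77;python3 - <<'E'
from h import *
p,d=arm.read_camera("scene"); cv2.imwrite("pics/s7.png",cv2.resize(p[180:320,200:440],None,fx=3.2,fy=3.2))
E
```

```text
t 10.12 tcp [551.8 166.9  57.1] jaw 77.0 tilt 0.02 w 44.4 F [-0.3 -0.   0.5] q [ 0.16  0.28  1.67 -0.    1.19 -1.18]
offset mm [-1.8  0.  20.1]
turn about tool z: 0.0 (world -0.0 )
```

View pics/s7.png

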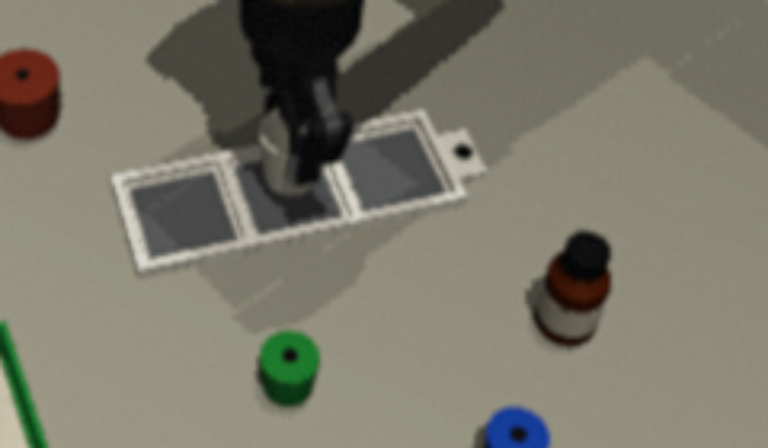

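Call:
move_arm(
  commands=[
    {"offset":[-0.001,0,0.01],"angular":[0,0,0],"claw":-1},
    {"offset":[-0.001,0,0.018],"angular":[0,0,0],"claw":-1},
    {"offset":[-0.001,0,0.021],"angular":[0,0,0],"claw":-1},
    {"offset":[-0.001,0,0.021],"angular":[0,0,0],"claw":-1},
  ],
)

```text
time: 10.5
eef_pos: [0.5535, 0.1672, 0.0364]
ee_rot: [0.355, 3.119, 0.002]
ft_force: [-0.6, 6.6, 12.7]
grip_width: 0.0441
```

```bash
python3 go.py 553.5 166.5 37 77
```

```text
t 10.5 tcp [553.5 167.2  36.4] jaw 77.0 tilt 0.15 w 44.1 F [-0.6  6.6 12.7] q [ 0.16  0.31  1.68  0.    1.15 -1.18]
offset mm [-0.1 -0.7 -0.6]
turn about tool z: 0.0 (world -0.0 )
```

Contact. Release and rise, then the large bung.

Call:
move_arm(
  commands=[
    {"offset":[0,0,0],"angular":[0,0,0],"claw":0.5},
    {"offset":[0,0,0],"angular":[0,0,0],"claw":0.5},
    {"offset":[0,0,-0.01],"angular":[0,0,0],"claw":0.5},
    {"offset":[0,0,-0.05],"angular":[0,0,0],"claw":0.5},
    {"offset":[0,0,-0.085],"angular":[0,0,0],"claw":1},
  ],
)

```text
time: 10.92
eef_pos: [0.5519, 0.1664, 0.1212]
ee_rot: [-0.355, -3.119, 0.001]
ft_force: [1.0, 0.5, 0.8]
grip_width: 0.0741
```

```bash
python3 go.py 679 9 120 77
```

```text
t 10.92 tcp [551.9 166.4 121.2] jaw 77.0 tilt 0.15 w 74.1 F [1.  0.5 0.8] q [ 0.16  0.22  1.6  -0.    1.32 -1.18]
offset mm [-159.2 -124.9    1. ]
turn about tool z: 0.0 (world -0.0 )
```

Call:
move_arm(
  commands=[
    {"offset":[-0.031,-0.024,0],"angular":[0,0,0],"claw":1},
    {"offset":[-0.062,-0.049,0],"angular":[0,0,0],"claw":1},
    {"offset":[-0.093,-0.073,0],"angular":[0,0,0],"claw":1},
    {"offset":[-0.124,-0.097,0],"angular":[0,0,0],"claw":1},
    {"offset":[-0.155,-0.121,0],"angular":[0,0,0],"claw":1},
  ],
)

```text
time: 11.33
eef_pos: [0.6775, 0.0123, 0.121]
ee_rot: [0.355, 3.121, -0.0]
ft_force: [0.6, 1.7, -0.9]
grip_width: 0.0853
```

Call:
move_arm(
  commands=[
    {"offset":[-0.004,-0.004,0.02],"angular":[0,0,0],"claw":1},
    {"offset":[-0.004,-0.004,0.045],"angular":[0,0,0],"claw":1},
    {"offset":[-0.004,-0.004,0.045],"angular":[0,0,0],"claw":1},
    {"offset":[-0.004,-0.004,0.045],"angular":[0,0,0],"claw":1},
  ],
)

```text
time: 11.67
eef_pos: [0.6789, 0.0092, 0.0748]
ee_rot: [-0.355, -3.119, 0.0]
ft_force: [-0.3, -0.8, 0.1]
grip_width: 0.0852
```

```bash
python3 go.py 679 9 28 77;python3 - <<'E'
from h import *
p,d=arm.read_camera("scene"); cv2.imwrite("pics/s8.png",cv2.resize(p[130:290,140:380],None,fx=3.2,fy=3.2))
E
```

```text
t 11.67 tcp [678.9   9.2  74.8] jaw 77.0 tilt 0.15 w 85.2 F [-0.3 -0.8  0.1] q [-0.1   0.46  1.38 -0.    1.3  -1.44]
offset mm [-0.3 -0.2 46.8]
turn about tool z: 0.0 (world -0.0 )
```

View pics/s8.png

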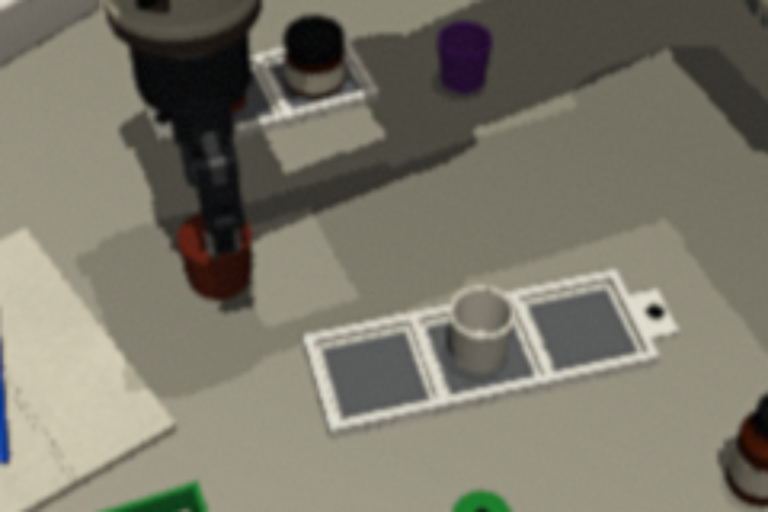

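Call:
move_arm(
  commands=[
    {"offset":[0,0,0.025],"angular":[0,0,0],"claw":1},
    {"offset":[0,0,0.048],"angular":[0,0,0],"claw":1},
    {"offset":[0,0,0.048],"angular":[0,0,0],"claw":1},
    {"offset":[0,0,0.048],"angular":[0,0,0],"claw":-1},
    {"offset":[0,0,0.048],"angular":[0,0,0],"claw":-1},
  ],
  grip_force=60,
)

```text
time: 12.13
eef_pos: [0.6805, 0.0095, 0.0298]
ee_rot: [0.354, 3.119, -0.0]
ft_force: [-0.2, -0.4, 0.4]
grip_width: 0.0637
```

Call:
move_arm(
  commands=[
    {"offset":[0,0,0],"angular":[0,0,0],"claw":-1},
    {"offset":[0,0,0],"angular":[0,0,0],"claw":-1},
    {"offset":[0,0,0],"angular":[0,0,0],"claw":-1},
  ],
)

```text
time: 12.38
eef_pos: [0.6807, 0.0093, 0.0303]
ee_rot: [0.354, 3.118, 0.0]
ft_force: [-3.1, 1.1, 12.9]
grip_width: 0.0513
```

```bash
python3 go.py 479 185 125 77
```

```text
t 12.38 tcp [680.7   9.3  30.3] jaw 77.0 tilt 0.2 w 51.3 F [-3.1  1.1 12.9] q [-0.1   0.5   1.42 -0.    1.22 -1.44]
offset mm [235.6 126.  -95.4]
turn about tool z: 0.0 (world -0.0 )
```

Call:
move_arm(
  commands=[
    {"offset":[0,0,-0.02],"angular":[0,0,0],"claw":-1},
    {"offset":[0,0,-0.055],"angular":[0,0,0],"claw":-1},
    {"offset":[0.02,0.011,-0.085],"angular":[0,0,0],"claw":-1},
    {"offset":[0.05,0.027,-0.09],"angular":[0,0,0],"claw":-1},
    {"offset":[0.083,0.044,-0.09],"angular":[0,0,0],"claw":-1},
  ],
)

```text
time: 12.8
eef_pos: [0.6095, 0.0708, 0.1213]
ee_rot: [0.356, 3.115, 0.001]
ft_force: [0.3, 1.0, -2.4]
grip_width: 0.051
```

```bash
python3 go.py 480 185 120 77
```

```text
t 12.8 tcp [609.5  70.8 121.3] jaw 77.0 tilt 0.34 w 51.0 F [ 0.3  1.  -2.4] q [-0.01  0.29  1.51 -0.    1.33 -1.35]
offset mm [151.9  82.    0.5]
turn about tool z: -0.0 (world 0.0 )
```

Call:
move_arm(
  commands=[
    {"offset":[0.033,0.018,0],"angular":[0,0,0],"claw":-1},
    {"offset":[0.066,0.036,0],"angular":[0,0,0],"claw":-1},
    {"offset":[0.1,0.054,0],"angular":[0,0,0],"claw":-1},
    {"offset":[0.133,0.072,0],"angular":[0,0,0],"claw":-1},
    {"offset":[0.153,0.082,0],"angular":[0,0,0],"claw":-1},
  ],
)

```text
time: 13.22
eef_pos: [0.4757, 0.1869, 0.1188]
ee_rot: [0.353, 3.12, 0.001]
ft_force: [1.3, -0.1, -0.6]
grip_width: 0.0509
```

Call:
move_arm(
  commands=[
    {"offset":[0,0,0.03],"angular":[0,0,0],"claw":-1},
    {"offset":[0,0,0.06],"angular":[0,0,0],"claw":-1},
    {"offset":[0,0,0.065],"angular":[0,0,0],"claw":-1},
    {"offset":[0,0,0.065],"angular":[0,0,0],"claw":-1},
    {"offset":[0,0,0.065],"angular":[0,0,0],"claw":-1},
  ],
)

```text
time: 13.63
eef_pos: [0.4787, 0.185, 0.0539]
ee_rot: [0.355, 3.12, 0.0]
ft_force: [0.0, -1.0, -0.5]
grip_width: 0.0512
```

```bash
python3 go.py 480 185 35 77;python3 - <<'E'
from h import *
p,d=arm.read_camera("scene"); cv2.imwrite("pics/s9.png",cv2.resize(p[180:320,200:440],None,fx=3.2,fy=3.2))
E
```

```text
t 13.63 tcp [478.7 185.   53.9] jaw 77.0 tilt 0.06 w 51.2 F [ 0.  -1.  -0.5] q [ 0.22  0.17  1.82 -0.    1.15 -1.13]
offset mm [-1.3  0.3 18.9]
turn about tool z: 0.0 (world -0.0 )
```

View pics/s9.png

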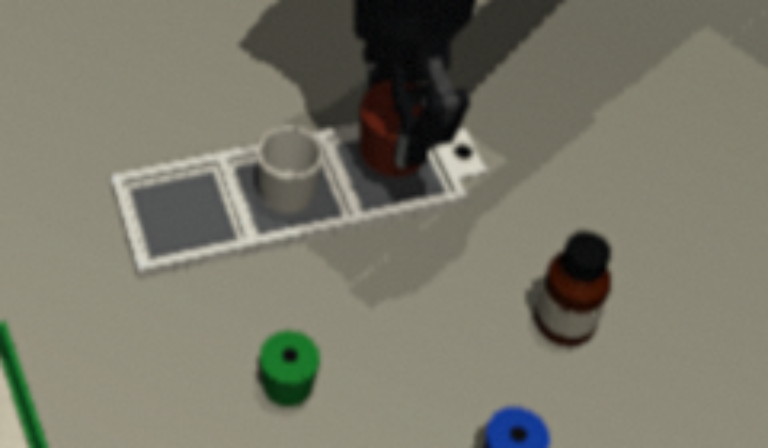

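Call:
move_arm(
  commands=[
    {"offset":[0,0,0.01],"angular":[0,0,0],"claw":-1},
    {"offset":[0,0,0.018],"angular":[0,0,0],"claw":-1},
    {"offset":[0,0,0.02],"angular":[0,0,0],"claw":-1},
    {"offset":[0,0,0.02],"angular":[0,0,0],"claw":-1},
  ],
)

```text
time: 14.02
eef_pos: [0.4788, 0.1852, 0.0335]
ee_rot: [0.355, 3.12, 0.001]
ft_force: [-4.2, -0.7, 20.7]
grip_width: 0.0509
```

```bash
python3 go.py 480 185 34.5 77
```

```text
t 14.02 tcp [478.8 185.2  33.5] jaw 77.0 tilt 0.12 w 50.9 F [-4.2 -0.7 20.7] q [ 0.22  0.19  1.84  0.    1.11 -1.13]
offset mm [-1.2  0.1 -1. ]
turn about tool z: 0.0 (world -0.0 )
```

Call:
move_arm(
  commands=[
    {"offset":[0,0,0],"angular":[0,0,0],"claw":0.7},
    {"offset":[0,0,0],"angular":[0,0,0],"claw":0.7},
    {"offset":[0,0,-0.01],"angular":[0,0,0],"claw":0.7},
    {"offset":[0,0,-0.05],"angular":[0,0,0],"claw":0.7},
    {"offset":[0,0,-0.09],"angular":[0,0,0],"claw":0.7},
  ],
)

```text
time: 14.43
eef_pos: [0.4768, 0.1847, 0.1226]
ee_rot: [-0.354, -3.118, 0.002]
ft_force: [1.1, -0.7, 1.4]
grip_width: 0.0729
```

```bash
python3 go.py 449 341.5 150 77
```

```text
t 14.43 tcp [476.8 184.7 122.6] jaw 77.0 tilt 0.22 w 72.9 F [ 1.1 -0.7  1.4] q [ 0.22  0.09  1.75 -0.    1.3  -1.13]
offset mm [ 62.4 146.6 -27.4]
turn about tool z: 0.0 (world -0.0 )
```

Call:
move_arm(
  commands=[
    {"offset":[0.01,0.025,-0.025],"angular":[0,0,0],"claw":0.7},
    {"offset":[0.024,0.057,-0.027],"angular":[0,0,0],"claw":0.7},
    {"offset":[0.038,0.09,-0.027],"angular":[0,0,0],"claw":0.7},
    {"offset":[0.052,0.123,-0.027],"angular":[0,0,0],"claw":0.7},
    {"offset":[0.062,0.146,-0.027],"angular":[0,0,0],"claw":0.7},
  ],
)

```text
time: 14.85
eef_pos: [0.4494, 0.3437, 0.1501]
ee_rot: [0.354, 3.121, 0.001]
ft_force: [1.1, -0.2, 0.1]
grip_width: 0.0729
```

Call:
move_arm(
  commands=[
    {"offset":[0,0,0.02],"angular":[0,0,0],"claw":0.7},
    {"offset":[0,0,0.04],"angular":[0,0,0],"claw":0.7},
    {"offset":[0,0,0.04],"angular":[0,0,0],"claw":0.7},
    {"offset":[0,0,0.04],"angular":[0,0,0],"claw":0.7},
  ],
)

```text
time: 15.18
eef_pos: [0.4499, 0.341, 0.1093]
ee_rot: [-0.355, -3.12, 0.002]
ft_force: [0.7, 0.7, 1.3]
grip_width: 0.0725
```

```bash
python3 go.py 449 341.5 35 77;python3 - <<'E'
from h import *
p,d=arm.read_camera("scene"); cv2.imwrite("pics/s10.png",cv2.resize(p[180:340,230:470],None,fx=3.2,fy=3.2))
E
```

```text
t 15.18 tcp [449.9 341.  109.3] jaw 77.0 tilt 0.1 w 72.5 F [0.7 0.7 1.3] q [ 0.51  0.21  1.64 -0.    1.29 -0.83]
offset mm [ 0.9  0.4 74.3]
turn about tool z: 0.0 (world -0.0 )
```

View pics/s10.png

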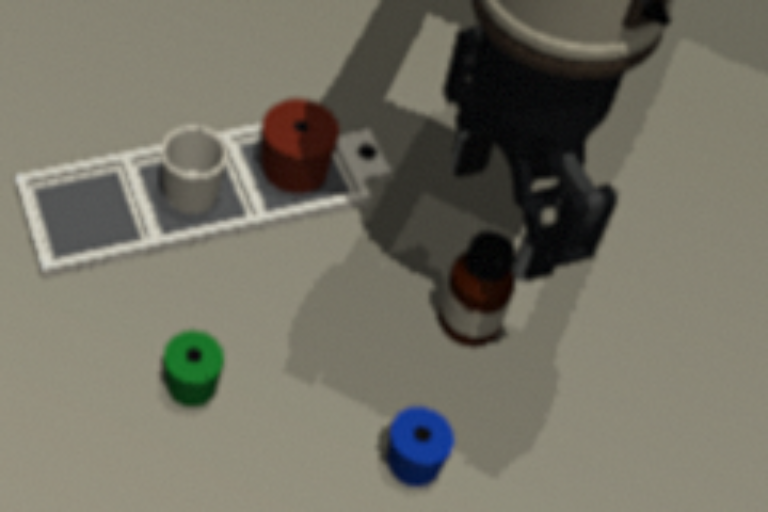

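Call:
move_arm(
  commands=[
    {"offset":[0.001,0,0.025],"angular":[0,0,0],"claw":0.7},
    {"offset":[0.001,0,0.05],"angular":[0,0,0],"claw":0.7},
    {"offset":[0.001,0,0.074],"angular":[0,0,0],"claw":0.7},
    {"offset":[0.001,0,0.074],"angular":[0,0,0],"claw":0.7},
    {"offset":[0.001,0,0.074],"angular":[0,0,0],"claw":-1},
  ],
)

```text
time: 15.65
eef_pos: [0.4496, 0.3412, 0.0362]
ee_rot: [-0.356, -3.121, 0.0]
ft_force: [0.3, -0.4, 0.2]
grip_width: 0.0618
```

Call:
move_arm(
  commands=[
    {"offset":[0,0,0],"angular":[0,0,0],"claw":-1},
    {"offset":[0,0,0],"angular":[0,0,0],"claw":-1},
    {"offset":[0,0,0],"angular":[0,0,0],"claw":-1},
    {"offset":[0,0,0],"angular":[0,0,0],"claw":-1},
  ],
  grip_force=50,
)

```text
time: 15.98
eef_pos: [0.4504, 0.3419, 0.0378]
ee_rot: [0.354, 3.119, 0.003]
ft_force: [-1.8, -1.9, 10.6]
grip_width: 0.0389
```

```bash
python3 go.py 626 147.5 145 77
```

```text
t 15.98 tcp [450.4 341.9  37.8] jaw 77.0 tilt 0.19 w 38.9 F [-1.8 -1.9 10.6] q [ 0.51  0.28  1.71 -0.    1.14 -0.83]
offset mm [-215.1 -149.8 -106.9]
turn about tool z: 0.0 (world -0.0 )
```

Call:
move_arm(
  commands=[
    {"offset":[0,0,-0.02],"angular":[0,0,0],"claw":-1},
    {"offset":[0,0,-0.055],"angular":[0,0,0],"claw":-1},
    {"offset":[-0.018,-0.012,-0.085],"angular":[0,0,0],"claw":-1},
    {"offset":[-0.046,-0.032,-0.095],"angular":[0,0,0],"claw":-1},
    {"offset":[-0.075,-0.052,-0.095],"angular":[0,0,0],"claw":-1},
  ],
)

```text
time: 16.4
eef_pos: [0.5125, 0.2742, 0.1358]
ee_rot: [0.351, 3.115, 0.005]
ft_force: [0.9, 0.5, -1.5]
grip_width: 0.0386
```

```bash
python3 go.py 627 147.5 133 77
```

```text
t 16.4 tcp [512.5 274.2 135.8] jaw 77.2 tilt 0.43 w 38.6 F [ 0.9  0.5 -1.5] q [ 0.36  0.22  1.58  0.    1.34 -0.99]
offset mm [-139.8  -98.1    3.3]
turn about tool z: 0.2 (world -0.2 )
```

Call:
move_arm(
  commands=[
    {"offset":[-0.03,-0.021,0],"angular":[0,0,0],"claw":-1},
    {"offset":[-0.06,-0.042,0],"angular":[0,0,0],"claw":-1},
    {"offset":[-0.09,-0.063,0],"angular":[0,0,0],"claw":-1},
    {"offset":[-0.12,-0.084,0],"angular":[0,0,0],"claw":-1},
    {"offset":[-0.138,-0.097,0],"angular":[0,0,0],"claw":-1},
  ],
)

```text
time: 16.82
eef_pos: [0.6257, 0.1455, 0.132]
ee_rot: [0.357, 3.119, -0.0]
ft_force: [0.1, 1.2, -0.4]
grip_width: 0.0389
```

Call:
move_arm(
  commands=[
    {"offset":[0,0,0.03],"angular":[0,0,0],"claw":-1},
    {"offset":[0,0,0.06],"angular":[0,0,0],"claw":-1},
    {"offset":[0,0,0.07],"angular":[0,0,0],"claw":-1},
    {"offset":[0,0,0.07],"angular":[0,0,0],"claw":-1},
    {"offset":[0,0,0.07],"angular":[0,0,0],"claw":-1},
  ],
)

```text
time: 17.23
eef_pos: [0.6237, 0.1486, 0.0618]
ee_rot: [0.354, 3.121, 0.0]
ft_force: [0.3, 0.8, -0.8]
grip_width: 0.0385
```

```bash
python3 go.py 627 147.5 41 77;python3 - <<'E'
from h import *
p,d=arm.read_camera("scene"); cv2.imwrite("pics/s11.png",cv2.resize(p[180:320,200:440],None,fx=3.2,fy=3.2))
E
```

```text
t 17.23 tcp [623.7 148.6  61.8] jaw 77.1 tilt 0.05 w 38.5 F [ 0.3  0.8 -0.8] q [ 0.11  0.4   1.5  -0.    1.24 -1.23]
offset mm [-3.4 -0.4 20.8]
turn about tool z: 0.1 (world -0.1 )
```

View pics/s11.png

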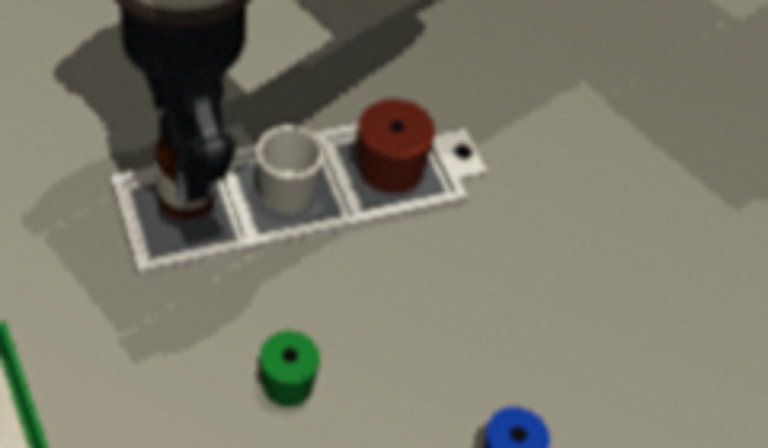

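Call:
move_arm(
  commands=[
    {"offset":[-0.003,0,0.01],"angular":[0,0,0],"claw":-1},
    {"offset":[-0.003,0,0.018],"angular":[0,0,0],"claw":-1},
    {"offset":[-0.003,0,0.021],"angular":[0,0,0],"claw":-1},
    {"offset":[-0.003,0,0.021],"angular":[0,0,0],"claw":-1},
  ],
)

```text
time: 17.62
eef_pos: [0.6271, 0.1479, 0.041]
ee_rot: [0.354, 3.119, 0.0]
ft_force: [-4.4, -1.8, 19.5]
grip_width: 0.0386
```

```bash
python3 go.py 627 147.5 41 77
```

```text
t 17.62 tcp [627.1 147.9  41. ] jaw 77.0 tilt 0.13 w 38.6 F [-4.4 -1.8 19.5] q [ 0.11  0.43  1.51 -0.    1.21 -1.23]
offset mm [ 0.  -0.4  0. ]
turn about tool z: 0.0 (world -0.0 )
```

Call:
move_arm(
  commands=[
    {"offset":[0,0,0],"angular":[0,0,0],"claw":0.5},
    {"offset":[0,0,0],"angular":[0,0,0],"claw":0.5},
    {"offset":[0,0,0],"angular":[0,0,0],"claw":0.5},
    {"offset":[0,0,-0.03],"angular":[0,0,0],"claw":0.5},
    {"offset":[0,0,-0.07],"angular":[0,0,0],"claw":0.5},
  ],
)

```text
time: 18.03
eef_pos: [0.6245, 0.1475, 0.1064]
ee_rot: [-0.354, -3.115, 0.002]
ft_force: [0.4, 0.6, -0.4]
grip_width: 0.0639
```

Call:
move_arm(
  commands=[
    {"offset":[0,0,-0.04],"angular":[0,0,0],"claw":0.5},
    {"offset":[0,0,-0.08],"angular":[0,0,0],"claw":0.5},
    {"offset":[0,0,-0.12],"angular":[0,0,0],"claw":0.5},
    {"offset":[0,0.02,-0.13],"angular":[0,0,0],"claw":0.5},
    {"offset":[0,0.05,-0.13],"angular":[0,0,0],"claw":0.5},
  ],
)

```text
time: 18.45
eef_pos: [0.6387, 0.1954, 0.2442]
ee_rot: [0.358, 3.115, 0.002]
ft_force: [0.7, -0.1, -1.0]
grip_width: 0.064
```

```bash
python3 go.py 300 450 240
```

```text
t 18.45 tcp [638.7 195.4 244.2] jaw 76.9 tilt 0.37 w 64.0 F [ 0.7 -0.1 -1. ] q [ 0.18  0.34  1.2  -0.    1.6  -1.16]
offset mm [387.7 171.1   2.1]
```

Call:
move_arm(
  commands=[
    {"offset":[0.03,0.19,0],"angular":[0,0,0],"claw":0.5},
    {"offset":[0.03,0.19,0],"angular":[0,0,0],"claw":0.5},
    {"offset":[0.03,0.19,0],"angular":[0,0,0],"claw":0.5},
    {"offset":[0.03,0.19,0],"angular":[0,0,0],"claw":0.5},
    {"offset":[0.03,0.19,0],"angular":[0,0,0],"claw":0.5},
  ],
)

```text
time: 18.87
eef_pos: [0.6502, 0.3923, 0.2384]
ee_rot: [-0.352, -3.121, -0.0]
ft_force: [0.1, -0.9, -0.6]
grip_width: 0.0644
```

Call:
move_arm(
  commands=[
    {"offset":[0.16,0.1,0],"angular":[0,0,0],"claw":0.5},
    {"offset":[0.16,0.1,0],"angular":[0,0,0],"claw":0.5},
    {"offset":[0.16,0.1,0],"angular":[0,0,0],"claw":0.5},
    {"offset":[0.16,0.1,0],"angular":[0,0,0],"claw":0.5},
    {"offset":[0.16,0.1,0],"angular":[0,0,0],"claw":0.5},
  ],
)

```text
time: 19.28
eef_pos: [0.5139, 0.5247, 0.239]
ee_rot: [-0.35, -3.121, -0.0]
ft_force: [0.2, 0.5, 0.5]
grip_width: 0.064
```

```bash
python3 - <<'E'
from h import *
for n in("top","scene"):
    p,d=arm.read_camera(n); np.savez(f"{n}2.npz",p=p,d=d)
    cv2.imwrite(f"pics/{n}12.png",p if n=="scene" else cv2.resize(p[130:260,100:400],None,fx=2.6,fy=2.6))
p,d=load("top",2); P=cloud("top",d)
t3=(np.array([552.6,166.2]),-14.4); t2=(np.array([556,-149.8]),172.3)
for n,(w,h,rad,t) in dict(lb=((479,185),46,30,t3),cru=((552.6,166),46,30,t3),tb=((626,147),82,20,t3),sb=((594,-155),36,26,t2),jar=((518,-145),50,32,t2),bk=((563.5,-328),70,40,None),wb=((428.5,-318),81,30,None)).items():
    S=P.reshape(-1,3)*1000; m=(np.hypot(S[:,0]-w[0],S[:,1]-w[1])<rad)&(S[:,2]>h-4)&(S[:,2]<h+14)
    T=S[m]; c=((T.min(0)+T.max(0))/2)[:2]
    o=""
    if t:
        a=np.radians(t[1]); o=np.round(np.array([[np.cos(a),np.sin(a)],[-np.sin(a),np.cos(a)]])@(c-t[0]),1)
    print(n,m.sum(),np.round(c,1),"z",round(np.median(T[:,2]),1),np.round(np.ptp(T,0)[:2],0),"tray",o)
E
python3 go.py
```

```text
lb 286 [476.6 184.1] z 49.3 [52. 51.] tray [-78.1  -1.6]
cru 64 [550.8 165.3] z 48.1 [44. 43.] tray [-1.6 -1.3]
tb 81 [625.4 147. ] z 85.2 [27. 26.] tray [75.2 -0.5]
sb 126 [ 593.8 -156.2] z 38.9 [35. 35.] tray [-38.3   1.3]
jar 246 [ 517.7 -144.9] z 53.5 [50. 49.] tray [38.6  0.2]
bk 79 [ 563.7 -327.8] z 69.6 [60. 60.] tray 
wb 89 [ 428.1 -317.8] z 80.9 [28. 29.] tray 
t 19.38 tcp [514.2 524.7 239.1] jaw 77.3 tilt 0.05 w 63.9 F [0.  0.5 1. ] q [ 0.69  0.5   0.99  0.    1.65 -0.66]
```

View pics/top12.png

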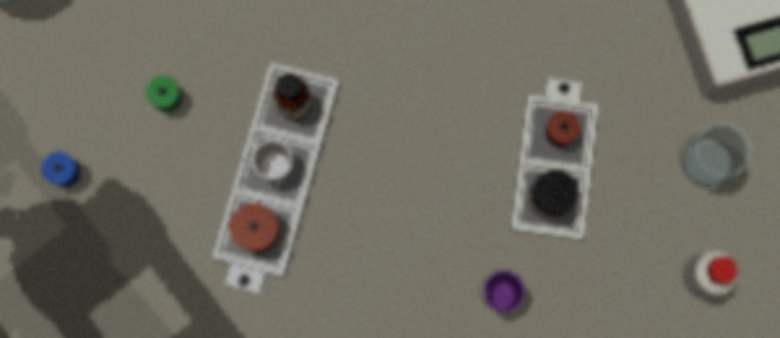

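View pics/scene12.png

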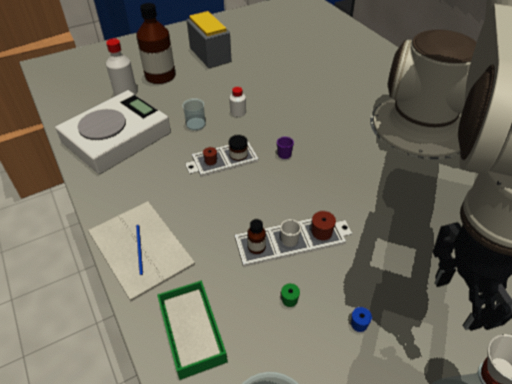

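Run:
```python
from h import *
for n,w0,w1,r in [("lb",(679,9),(477,184),18),("sb",(545.5,329),(594,-156),12),("jar",(562,10),(518,-145),18),("tb",(449,341),(625,147),9),("cru",(445.5,-6),(551,165.5),24)]:
    o=[]
    for k,w in((0,w0),(2,w1)):
        S=cloud("top",load("top",k)[1]).reshape(-1,3)*1000; m=(np.hypot(S[:,0]-w[0],S[:,1]-w[1])<r)&(S[:,2]>(42 if n=="cru" else 28)); T=S[m]
        c=np.linalg.lstsq(np.c_[T[:,:2]-T[:,:2].mean(0),np.ones(len(T))],T[:,2],rcond=None)[0]; o.append(np.round([c[2],c[0],c[1]],2))
    print(n,o)
```

```text
lb [array([ 4.546e+01, -1.000e-02, -3.000e-02]), array([ 4.933e+01,  2.000e-02, -5.000e-02])]
sb [array([ 3.512e+01, -5.000e-02,  3.000e-02]), array([ 3.924e+01, -3.000e-02,  3.000e-02])]
jar [array([ 4.96e+01,  3.00e-02, -4.00e-02]), array([5.359e+01, 1.000e-02, 2.000e-02])]
tb [array([80.7 , -0.19, -0.11]), array([8.54e+01, 1.00e-01, 4.00e-02])]
cru [array([ 4.553e+01, -1.000e-02, -0.000e+00]), array([ 4.792e+01, -4.000e-02,  1.000e-02])]
```

Every top has risen by about the 4 mm floor thickness (the crucible's rim reading is noisier), and none shows a tilt. I'm handing the job in.

```bash
python3 -c "
from cell import arm
print(arm.close_job())"
```

```text
the job is handed in; nothing more can be done
None
```

I placed all five things in their compartments, released them, moved the arm clear and handed the job in at about 19.4 s. No verdict is reported.

The last check was a pair of camera views from the top and scene cameras:

| Thing | Position measured in its tray (mm) | Compartment centre (mm) | Rise of its top (mm) |
|---|---|---|---|
| Large bung | (-78.1, -1.6) | (-76, 0) | 3.9 |
| Crucible | (-1.6, -1.3) | (0, 0) | 2.4 |
| Slim bottle | (75.2, -0.5) | (76, 0) | 4.7 |
| Small bung | (-38.3, 1.3) | (-38, 0) | 4.1 |
| Squat jar | (38.6, 0.2) | (38, 0) | 4.0 |

- **Position:** each thing is within about 3 mm of its centre, well inside the tolerances.
- **Seating:** the tops should have risen 4 mm, the floor thickness. The crucible's 2.4 mm is the only one that disagrees. Its rim gives few, noisy readings, and in both views it looks upright and seated.
- **Tilt:** the large bung, small bung, jar and crucible show slopes under 0.06. The bottle's cap is too small to fit a slope reliably: it read 0.1 after placing and 0.2 at the start, when it stood upright. It looks upright in the pictures.
- **Bystanders:** the beaker and white bottle moved less than 1 mm by measurement. I left the purple, blue and green look-alikes alone, and they appear unmoved in the views.

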